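# Run the next batch of handles through the curing box

### The arm

A 7-joint arm with a two-finger parallel gripper is mounted at the origin on the work surface. World frame = base frame: x ahead of the robot, y to its left, z up, the work surface at z = 0. Lengths are in m, angles in rad, forces in N, time in s.
With the tool pointing down it reaches from about 0.35 to 0.9 m from the base axis. Payload 8.1 kg.
Tool frame: the origin (TCP) lies on the centre line of the jaws, within the pads' length; the fingertips stand 11 mm ahead of it and the grasp point (between the pads) lies 8 mm behind it (arm.nose_length is the distance from the TCP to the fingertips, in m); z points along the fingers, y is the line along which they close (so a half turn about z gives the same grasp; the last joint's range is limited). The gripper opens to 92 mm and grips with 3 to 60 N. Pads are 19 mm wide; open, the fingers measure 130 mm over their backs; the gripper's body (75 mm by 190 mm) begins 47 mm behind the grasp point.
Start: joints at [1.181, 0.434, 0.025, 1.573, -0.012, 1.134, -0.075], TCP at [0.177, -0.599, 0.238] pointing down, gripper open.
Joint ranges: [-2.62, 2.62], [-0.44, 2.09], [-1.27, 1.32], [0.08, 2.57], [-1.32, 4.46], [0.12, 2], [-2.74, 2.74]. Speed limits (rad/s): [2.22, 2.22, 3.01, 3.01, 3.14, 3.14, 3.14].

### API

Orientations are given as a rotation vector (axis times angle).
In Python, from cell import arm gives the robot as it stands.
- The arm moves only by the tool jog_arm, never from a script. Its argument "moves" is a list of rows, each a list of 4 numbers: the shift along the tool's x, y, z in m, then the turn about the tool's z in rad. In form: [[tx, ty, tz, spin], ...]. A call has 1 to 20 rows; each row is the pose to reach, as a shift and turn from the pose commanded when the call began, along the tool's axes at that moment; what a row does not reach only later rows make up. A row lasts 1/8 s, in which the tool goes at most 62.5 mm and 10.7 degrees, less where a joint would pass 70% of its speed; a pose out of reach is approached as far as the arm can. A call with a gripper value outside its range is refused whole. "hand" is the finger opening in m, from 0 to 0.0918, set as the call begins (left out, the last holds). The fingers move at their own pace and stop on an object; "newtons" is the grip in N (left out, the last holds). Time passes only in rows, so rows that repeat a pose let the fingers close. It gives the time, the measured TCP pose, the force, the opening and the grip force at its end, in the units of the state.
- arm.observe(): the state, without advancing time (a new reading comes with each control period).
- arm.get_image(name): name is "scene" or "side" or "wrist"; returns a dict with "color" (400x640x3 uint8, red, green, blue), "z_map" (400x640 float32, m along the optical axis (not along the pixel's ray), 0 where there is no reading), "fx", "fy", "cx", "cy" (pixels), "rvec" (rotation vector, rad) and "tvec" (3), from world to camera coordinates, as OpenCV has them. Camera axes: x right, y down, z forward; pixel columns grow to the right and rows downward; lengths in m; the calibration is good to about 2 mm. The wrist camera is an equidistant fisheye: a pixel r from the principal point sees the ray r / f radians off the axis. A picture is of the moment at which its call begins.
- arm.sign_off(): hands the job in; it is judged then, once.
The state is a dict: "clock": time; "joints": joint angles; "dq": joint speeds; "joint_efforts": joint torques, N m; "position": TCP position; "ee_rot": TCP orientation; "force": force on the tool from outside, world axes, zero at the start; "ft_torque": the same for the moment, N m; "width": opening from 0.0 (shut) to 1.0 (fully open); "gripper_force": force on a finger pad.
Only numpy, scipy, OpenCV 4.12 (cv2) and the standard library are available. Lean on these libraries where they do the work, as an engineer would, in place of code of your own. Each camera call takes 0.05 s, during which the arm holds its last target. There are 200 camera calls.

### The job

Run the next batch of drawer handles: slide the amber guard of the UV curing box fully open, lay every cured green handle flat and side by side in the blue out-tray, and lay every handle of the wood shown by the sample disc in the box's dish (dark or pale) flat between the ribs, one to a bay. Then slide the guard fully shut and only then press the green start button right down. Leave the handles of the other wood on the bench and do not disturb the tin, the tape or the square.

Things in the scene. Friction and masses are not known exactly. Their poses are not given: they have to be found in the camera images.
- box: grey UV curing box, fixed. Origin under the middle of its open-topped bed; z up, x from the bed (near the robot) to the closed hood behind it (x +96 to +310, y +-113, 80 high). Walls round the bed 6 thick, rim at z 80. Low grey console along its +y side (x -96 to +90, y +113 to +173, 45 high) carries the green start button and the sample dish
- bed (a point): centre of the bed's floor, 25 above the bench, axes as the box's. Bed inside the walls: x +-90, y +-107, walls rise 55 above the floor. Four aluminium ribs along x on the floor, 16 wide and 7 high, at y -93, -31, +31, +93, leave three bays 46 wide, centred on y -62, 0, +62 (open the fingers only part way there)
- dish (a point): black round sample dish on the console, top face, at box x +45, y +143, z 46
- guard (a joint): amber sliding guard (clear panel 196 x 212, its top 87 above the bench) over the bed: 0 is shut, 0.21 m fully open; it slides along the box's +x over the hood and stays where left; needs about 2 to 4 N
- guard_handle (a point): middle of the guard's black bar grip, at the guard's near edge: bar 12 (box x) x 100 (box y) x 14, centre 118 above the bench, 24 mm clear under it, on two posts at y +-40; at box x -80 when shut, +130 when fully open
- start (a joint): green push button on the console, 28 across: 0 up, 0.006 m fully down (about 4 N); springs back
- start_top (a point): centre of the start button's top face; press straight down
- sample_dark: dark brown wooden sample disc, 34 across, 8 thick, fixed; either in the console's dish or on the white stand. Origin under its centre
- sample_light: pale wooden sample disc, likewise: the one of the two that is not in the dish is on the stand
- stand: round white stand 52 across, 46 high, on the bench, holds the sample that is not in use, fixed. Origin under its centre
- tray: blue open out-tray, fixed, 200 (x) x 210 (y) x 25 high, walls and floor 5 thick. Origin under its centre
- tin: round tin 70 across, 85 high, bystander. Origin under its centre
- tape: roll of yellow tape 100 across, 24 high, lying flat, bystander. Origin under its centre
- square: carpenter's try square lying flat, dark stock 100 x 20 x 16, steel blade 150, bystander. Origin under the middle of the stock
- dark1: dark brown square wooden drawer handle, loose bar 100 long, 24 x 24 in section at its ends (18 long each) and 22 x 22 between, 40 g, alike on all four long sides. Origin at its centre; x along its length; on the bench at the start, or absent
- dark2: dark brown square wooden drawer handle, loose bar 100 long, 24 x 24 in section at its ends (18 long each) and 22 x 22 between, 40 g, alike on all four long sides. Origin at its centre; x along its length; on the bench at the start, or absent
- dark3: dark brown square wooden drawer handle, loose bar 100 long, 24 x 24 in section at its ends (18 long each) and 22 x 22 between, 40 g, alike on all four long sides. Origin at its centre; x along its length; on the bench at the start, or absent
- light1: pale square wooden drawer handle, loose bar 100 long, 24 x 24 in section at its ends (18 long each) and 22 x 22 between, 40 g, alike on all four long sides. Origin at its centre; x along its length; on the bench at the start, or absent
- light2: pale square wooden drawer handle, loose bar 100 long, 24 x 24 in section at its ends (18 long each) and 22 x 22 between, 40 g, alike on all four long sides. Origin at its centre; x along its length; on the bench at the start, or absent
- light3: pale square wooden drawer handle, loose bar 100 long, 24 x 24 in section at its ends (18 long each) and 22 x 22 between, 40 g, alike on all four long sides. Origin at its centre; x along its length; on the bench at the start, or absent
- green1: green-lacquered, cured square wooden drawer handle, loose bar 100 long, 24 x 24 in section at its ends (18 long each) and 22 x 22 between, 40 g, alike on all four long sides. Origin at its centre; x along its length; in a bay of the bed at the start, along the box's x, or absent
- green2: green-lacquered, cured square wooden drawer handle, loose bar 100 long, 24 x 24 in section at its ends (18 long each) and 22 x 22 between, 40 g, alike on all four long sides. Origin at its centre; x along its length; in a bay of the bed at the start, along the box's x, or absent
- green3: green-lacquered, cured square wooden drawer handle, loose bar 100 long, 24 x 24 in section at its ends (18 long each) and 22 x 22 between, 40 g, alike on all four long sides. Origin at its centre; x along its length; in a bay of the bed at the start, along the box's x, or absent
There are look-alikes about, which are no part of the job. What is shaped like the dark2 but turquoise or yellow is not meant.

How it is judged:
By the outcome, as a careful person would: the job done as asked, in the order asked, and still so for the second after the job is handed in, with the robot touching nothing.
Of dark1, dark2, dark3, light1, light2, light3 only 5 to 6 are there at a start; the rules pass over those that are not, and their reading is None.
Of green1, green2, green3 only 2 to 3 are there at a start; the rules pass over those that are not, and their reading is None.
At some moment in a run one of dark1, dark2, dark3, light1, light2, light3 may be knocked a few centimetres aside while the robot is not near it.
Once in a run the grip may slacken for a moment while it holds something.
It also fails if it takes over 210 s, if anything falls off the work surface, if the arm or the gripper's body presses on something with over 40 N, if the wrist force passes 120 N, or if a joint passes its speed limit or range.

## Working session

There is one attempt and no reset: what is moved stays moved. The work goes in short steps, Python scripts to look and compute and a tool call to move; the robot and the scene stay as the last step left them, time stands still between calls to the robot, and variables do not carry over. Pictures are saved under pics/ and viewed, at most 14 in all, crops included, and the job is handed in when it is done.

Besides the shell and the picture viewer there is one more tool, called as name(argument=value, ...), one argument or row to a line, values as JSON. jog_arm: Moves the arm, as the interface text tells. Its arguments: {"type":"object","properties":{"moves":{"type":"array"},"hand":{"type":"number"},"newtons":{"type":"number"}},"required":["moves"]}

```bash
ls; mkdir -p pics
python3 - <<'E'
from cell import arm
import cv2,numpy as np
s=arm.observe();print(s)
for n in("scene","side"):
    i=arm.get_image(n);cv2.imwrite(f"pics/{n}0.png",i["color"][:,:,::-1]);np.savez(f"{n}0.npz",**i)
    print(n,i["fx"],i["fy"],i["cx"],i["cy"],i["rvec"],i["tvec"])
E
```

```text
pics
{'clock': 0.0, 'joints': array([ 1.18142715,  0.43521323,  0.02498043,  1.57408813, -0.01161204,
        1.13396453, -0.07507798]), 'dq': array([-0.00174089,  0.00119692,  0.00055934,  0.00037727, -0.00080458,
       -0.00066095,  0.00098788]), 'joint_efforts': array([ 1.20613731e-03, -6.67855024e+01,  9.85604301e-01, -3.14452457e+01,
       -6.05173758e-02,  4.27647424e-02,  1.52969569e-04]), 'position': array([ 0.17659621, -0.59903338,  0.23695455]), 'ee_rot': array([-3.10789431e+00, -4.48608874e-01,  5.45724951e-04]), 'force': array([-1.34628816, -0.17748655, -0.71081238]), 'ft_torque': array([-0.02031675,  0.00918488,  0.01365152]), 'gripper_force': 0.0, 'width': 1.0019139520690306}
scene 465.2231658689516 465.2231658689516 323.22754768882317 200.01495026938872 [ 0.80714766  2.49889223 -1.18383568] [ 0.35096726 -0.13498622  1.60096722]
side 518.3422956460528 518.3422956460528 323.20324822268026 207.23933543038547 [ 2.26322014 -0.2214158   0.08421787] [-0.47986891  0.18867007  1.44285828]
```

View pics/scene0.png

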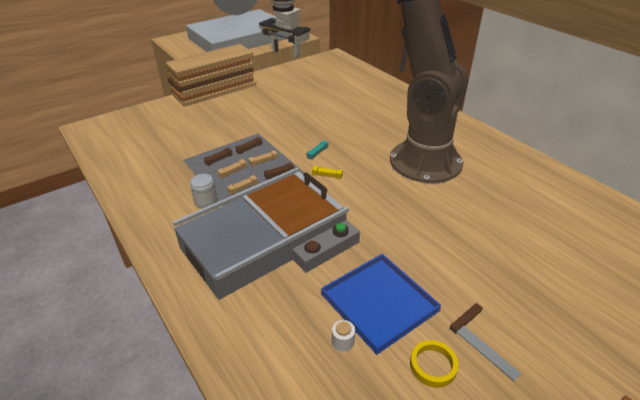

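View pics/side0.png

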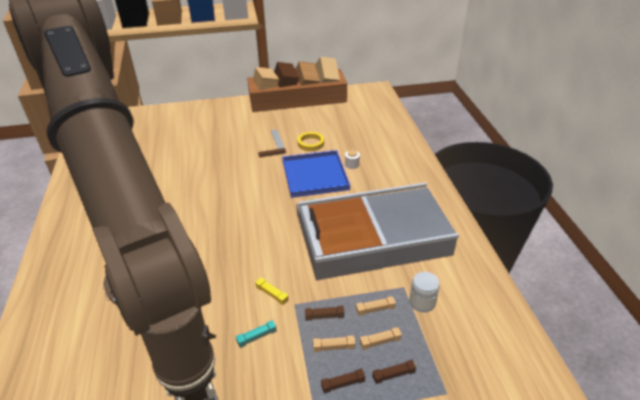

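The dish, at scene pixel (312,246), holds the dark disc. The pale disc is on the stand at (343,330). So the dark handles go in the bed: scene (218,157), (249,146), (280,171). Of the look-alikes, turquoise (317,150) and yellow (327,172) don't match by colour. The pale handles stay where they are.

```bash
cat > h.py <<'E'
import numpy as np,cv2
from scipy.spatial.transform import Rotation as R
def ext(i): return cv2.Rodrigues(np.array(i["rvec"],float))[0],np.array(i["tvec"],float).ravel()
def cloud(i,fish=False):
    """world points HxWx3 from the z map"""
    Z=i["z_map"].astype(float);v,u=np.mgrid[:Z.shape[0],:Z.shape[1]]
    x=(u-i["cx"])/i["fx"];y=(v-i["cy"])/i["fy"]
    if fish:
        t=np.hypot(x,y)+1e-9;k=np.tan(t)/t;x=x*k;y=y*k
    Rm,t=ext(i);P=(np.stack([x*Z,y*Z,Z],-1)-t)@Rm
    P[Z<=0]=np.nan
    return P
def hsv(i): return cv2.cvtColor(i["color"],cv2.COLOR_RGB2HSV)
def rect(P):
    (c,(w,h),a)=cv2.minAreaRect((P[:,:2]*1000).astype(np.float32))
    if w<h: w,h,a=h,w,a+90
    return np.array(c),w,h,(a+90)%180-90
def blobs(i,mask,P,amin=40):
    n,l,st,_=cv2.connectedComponentsWithStats(mask.astype(np.uint8))
    for k in range(1,n):
        if st[k,4]<amin: continue
        q=P[(l==k)];q=q[np.isfinite(q[:,0])]
        if len(q)>20: yield q,st[k],(l==k)
E
cat > m1.py <<'E'
from h import *
for n in("scene","side"):
    i=dict(np.load(n+"0.npz"));P=cloud(i);H=hsv(i);z=P[:,:,2]
    inr=(P[...,0]>0.1)&(P[...,0]<1.2)&(abs(P[...,1])<1)
    print(n)
    m=inr&(z>.07)&(z<.095)
    for q,st,_ in blobs(i,m,P,1500): print(" box",rect(q),len(q))
    m=inr&(z>.017)&(z<.04)
    for q,st,b in blobs(i,m,P,40):
        print(" low",st[:5],np.round(rect(q)[0]),np.round(rect(q)[1:]),"zmed %.4f"%np.median(q[:,2]),H[b].mean(0).round())
    m=inr&(z>.1)&(z<.14)
    for q,st,b in blobs(i,m,P,20): print(" high",st,rect(q),H[b].mean(0).round())
    m=inr&(H[...,0]>45)&(H[...,0]<75)&(H[...,1]>120)
    for q,st,b in blobs(i,m,P,10): print(" green",st,q.mean(0),q[:,2].max())
    m=inr&(H[...,0]>110)&(H[...,0]<125)&(H[...,1]>150)
    for q,st,b in blobs(i,m,P,500): print(" tray",st,rect(q))
    for (u,v) in ([(312,246),(343,327),(250,165),(190,215),(430,250),(204,195)] if n=="scene" else [(352,158),(320,320),(385,350)]): print((u,v),P[v,u],H[v,u])
E
python3 m1.py
```

```text
scene
 box (array([644.27404785,  10.25965881]), 408.1072692871094, 252.59622192382812, 1.845302700996399) 9556
 low [171  78  85  25 436] [ 370. -865.] [357. 126. -19.] zmed 0.0301 [ 14. 142. 117.]
 low [236 137  26  14 110] [ 454. -425.] [100.  29.   7.] zmed 0.0206 [ 12. 125.  85.]
 low [307 141  22  15 102] [ 270. -258.] [101.  27.  17.] zmed 0.0207 [ 85. 145. 132.]
 low [204 148  28  15 124] [ 572. -424.] [101.  31.   8.] zmed 0.0207 [ 12. 125.  84.]
 low [249 151  29  12 119] [ 452. -324.] [98. 30. -8.] zmed 0.0211 [ 17. 118. 168.]
 low [218 160  29  15 130] [ 566. -333.] [102.  29.   8.] zmed 0.0207 [ 17. 119. 167.]
 low [264 163  30  13 139] [ 447. -229.] [102.  29.  -6.] zmed 0.0207 [ 12. 125.  85.]
 low [312 166  31  10 136] [ 322. -131.] [ 98.  28. -50.] zmed 0.0209 [ 25. 239. 192.]
 low [227 175  31  16 143] [ 581. -234.] [100.  28.   4.] zmed 0.0209 [ 17. 117. 169.]
 low [193 192  24  14 142] [ 711. -217.] [ 70.  32. -14.] zmed 0.0288 [ 21.  28. 119.]
 low [ 178  233  182   63 1062] [692. 119.] [492. 183. -32.] zmed 0.0285 [13. 22. 76.]
 low [321 254 120  96 863] [527. 3
[... 2297 characters left out ...]
 122.  92.]
 low [321 369  45  22 415] [ 453. -431.] [100.  25.   7.] zmed 0.0213 [ 11. 123.  92.]
 high [ 254   63   86   25 1236] (array([550.63391113, 898.94830322]), 342.436279296875, 128.37957763671875, 0.2539546489715576) [ 15. 118. 146.]
 high [309 208  12  29 137] (array([465.10528564,   1.12796021]), 102.98335266113281, 12.932587623596191, -88.39921569824219) [29. 71. 87.]
 tray [ 284  155   63   37 1748] (array([528.56048584, 363.44412231]), 218.71871948242188, 195.01197814941406, 89.69827270507812)
(352, 158) [0.66219332 0.37644492 0.04381904] [ 14  21 211]
(320, 320) [ 0.43328855 -0.24628782  0.00192452] [128   8 129]
(385, 350) [ 0.57081559 -0.36246996 -0.00106137] [117  17 138]
```

```bash
cat >> h.py <<'E'
def to(arm,*targets):
    """print tool-frame shift+spin for world targets (x,y,z mm, yaw deg of tool x)"""
    s=arm.observe();Rm=R.from_rotvec(s["ee_rot"]).as_matrix();p=s["position"]*1000
    yaw=np.degrees(np.arctan2(Rm[1,0],Rm[0,0]))
    print("t%.2f"%s["clock"],"pos",p.round(1),"yaw %.1f"%yaw,"tilt %.4f"%Rm[2,2],"F",s["force"].round(1),"w %.1f"%(s["width"]*91.8),"g %.1f"%s["gripper_force"],"q7 %.2f"%s["joints"][6])
    for x,y,z,a in targets:
        d=Rm.T@(np.array([x,y,z])-p); sp=-((a-yaw+90)%180-90)
        print(" ->",(x,y,z,a),"tool",(d/1000).round(4),"spin %.4f"%np.radians(sp))
E
python3 -c "
from h import *;from cell import arm
to(arm,(430,3,220,2.1),(435,3,111,2.1))"
```

```text
t0.10 pos [ 176.6 -599.1  237. ] yaw 16.4 tilt -1.0000 F [-0.8 -0.1  0.3] w 91.8 g 0.0 q7 -0.08
 -> (430, 3, 220, 2.1) tool [ 0.4133 -0.5058  0.0177] spin 0.2501
 -> (435, 3, 111, 2.1) tool [ 0.4181 -0.5042  0.1267] spin 0.2501
```

jog_arm(
  moves=[
    [0.413,-0.506,0.018,0.25],
    [0.413,-0.506,0.018,0.25],
    [0.413,-0.506,0.018,0.25],
    [0.413,-0.506,0.018,0.25],
    [0.413,-0.506,0.018,0.25],
    [0.413,-0.506,0.018,0.25],
    [0.413,-0.506,0.018,0.25],
    [0.413,-0.506,0.018,0.25],
    [0.413,-0.506,0.018,0.25],
    [0.413,-0.506,0.018,0.25],
    [0.413,-0.506,0.018,0.25],
    [0.413,-0.506,0.018,0.25],
    [0.413,-0.506,0.018,0.25],
    [0.413,-0.506,0.018,0.25],
  ],
  hand=0.0,
)

```text
clock: 1.85
position: [0.4294, 0.0014, 0.2196]
ee_rot: [3.141, 0.054, -0.001]
force: [0.7, -0.4, -0.0]
width: 0.005
gripper_force: 0.0
```

```bash
python3 -c "
from h import *;from cell import arm
i=arm.get_image('wrist');np.savez('w1.npz',**i);cv2.imwrite('pics/w1.png',i['color'][:,:,::-1])
P=cloud(i,True);z=P[...,2];print(i['fx'],i['cx'],i['cy'])
m=(z>.1)&(z<.14)&(P[...,0]>.4)
for q,st,b in blobs(i,m,P,50): print(st,rect(q),np.median(q[:,2]))
to(arm,(435,3,111,2.1))"
```

```text
309.70691628693146 319.86001600034285 199.85938070882102
[ 257  153  124   17 2024] (array([465.12921143,   3.80327606]), 99.46975708007812, 12.340516090393066, -87.95717453956604) 0.12485948859728471
t1.90 pos [429.5   1.5 219.7] yaw 2.0 tilt -1.0000 F [ 0.4 -0.  -0.5] w 0.6 g 0.0 q7 -1.75
 -> (435, 3, 111, 2.1) tool [ 0.0056 -0.0014  0.1087] spin -0.0019
```

View pics/w1.png

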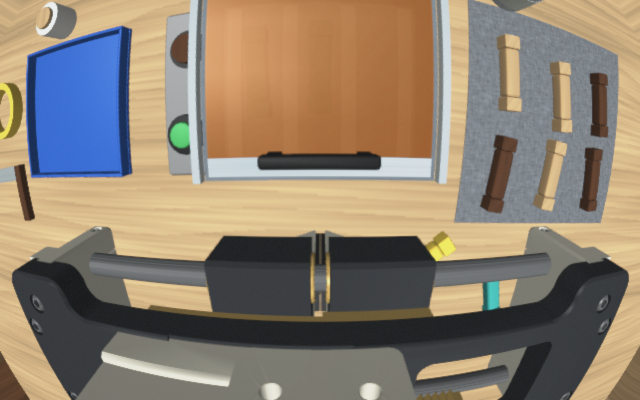

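The picture shows the grip bar at (320,161), the button at (182,134), the dark disc at (182,47), the tray on the left and six handles on the grey mat. Next I push the guard open from its near side.

jog_arm(
  moves=[
    [0.0,0.0,0.055,0],
    [0.0,-0.001,0.109,0],
    [0.0,-0.001,0.109,0],
    [0.015,-0.001,0.109,0],
    [0.025,-0.001,0.109,0],
    [0.04,-0.001,0.109,0],
    [0.06,-0.001,0.109,0],
    [0.085,-0.001,0.109,0],
    [0.11,-0.001,0.109,0],
    [0.135,-0.001,0.109,0],
    [0.16,-0.001,0.109,0],
    [0.185,-0.001,0.109,0],
    [0.205,-0.001,0.109,0],
    [0.215,-0.001,0.109,0],
    [0.222,-0.001,0.109,0],
    [0.227,-0.001,0.109,0],
    [0.23,-0.001,0.109,0],
    [0.23,-0.001,0.109,0],
  ],
)

```text
clock: 4.15
position: [0.6506, 0.0117, 0.1103]
ee_rot: [3.139, 0.059, -0.027]
force: [-37.0, -2.3, 26.8]
width: 0.003
gripper_force: 19.0
```

```bash
cat > grip.py <<'E'
from h import *;from cell import arm;import sys
i=arm.get_image('wrist');np.savez('w_last.npz',**i)
P=cloud(i,True);z=P[...,2]
m=(z>.116)&(z<.128)&(P[...,0]>.4)&(abs(P[...,1])<.1)
o=np.array([545.05,6.65]);t=np.radians(2.04);u=np.array([np.cos(t),np.sin(t)])
for q,st,b in blobs(i,m,P,50):
    r=rect(q);print(st,r,'box x',(r[0]-o)@u)
to(arm)
E
python3 grip.py
```

```text
[ 221  219  205   38 3591] (array([666.95324707,  10.6713829 ]), 99.36103057861328, 14.791677474975586, -88.16666460037231) box x 121.96913706184388
t4.20 pos [650.6  11.7 110.3] yaw 2.1 tilt -0.9998 F [-37.5  -3.1  25.3] w 0.3 g 18.9 q7 -1.82
```

jog_arm(
  moves=[
    [-0.02,0,-0.01,0],
    [-0.04,0,-0.06,0],
    [-0.06,0,-0.11,0],
    [-0.06,0,-0.11,0],
    [-0.06,0,-0.11,0],
  ],
)

```text
clock: 4.82
position: [0.5999, 0.0098, 0.2208]
ee_rot: [3.141, 0.058, 0.002]
force: [0.1, -0.5, 0.1]
width: 0.004
gripper_force: 0.0
```

```bash
python3 grip.py; python3 -c "
from h import *
i=dict(np.load('w_last.npz'));cv2.imwrite('pics/w2.png',i['color'][:,:,::-1])"
```

```text
[ 259  115  126   16 1845] (array([667.26782227,  11.0979538 ]), 99.601318359375, 11.68980884552002, -87.88850855827332) box x 122.2986976124317
t4.88 pos [599.5   9.7 219.9] yaw 2.1 tilt -1.0000 F [ 0.6  0.6 -0.7] w 0.4 g 0.0 q7 -1.79
```

View pics/w2.png

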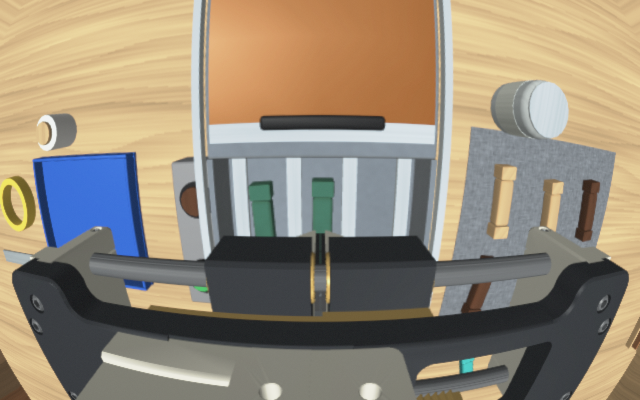

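Run:
```python
from h import *
i=dict(np.load('w_last.npz'));P=cloud(i,True)
o=np.array([545.05,6.65]);t=np.radians(2.04);u=np.array([np.cos(t),np.sin(t)])
for c in (250,300,340):
    for r in range(116,172,2):
        p=P[r,c];print(c,r,'bx %.1f z %.1f'%((p[:2]*1000-o)@u,p[2]*1000),end=' | ')
    print()
```

```text
250 116 bx 128.2 z 86.5 | 250 118 bx 126.3 z 87.3 | 250 120 bx 124.5 z 87.7 | 250 122 bx 122.7 z 87.3 | 250 124 bx 120.9 z 89.1 | 250 126 bx 119.0 z 89.0 | 250 128 bx 117.2 z 89.6 | 250 130 bx 115.3 z 88.8 | 250 132 bx 113.4 z 86.7 | 250 134 bx 111.6 z 88.2 | 250 136 bx 109.7 z 87.6 | 250 138 bx 107.9 z 87.8 | 250 140 bx 106.0 z 87.3 | 250 142 bx 103.6 z 80.0 | 250 144 bx 101.8 z 81.1 | 250 146 bx 99.8 z 80.1 | 250 148 bx 98.0 z 81.3 | 250 150 bx 95.9 z 79.7 | 250 152 bx 94.1 z 80.5 | 250 154 bx 92.0 z 79.4 | 250 156 bx 90.1 z 79.5 | 250 158 bx 80.9 z 24.9 | 250 160 bx 78.9 z 26.4 | 250 162 bx 76.5 z 25.8 | 250 164 bx 74.1 z 25.3 | 250 166 bx 71.8 z 25.6 | 250 168 bx 69.4 z 24.6 | 250 170 bx 67.2 z 25.3 | 
300 116 bx 127.0 z 125.2 | 300 118 bx 125.4 z 125.6 | 300 120 bx 123.8 z 124.9 | 300 122 bx 122.3 z 125.6 | 300 124 bx 120.7 z 124.6 | 300 126 bx 119.1 z 124.8 | 300 128 bx 117.6 z 125.6 | 300 130 bx 114.3 z 87.6 | 300 132 bx 112.5 z 87.0 | 300 134 bx 110.7 z 87.9 | 300 136 bx 109.0 z 89.0 | 300 138 bx 107.1 z 88.4 | 300 140 bx 105.3 z 87.8 | 300 142 bx 102.9 z 81.0 | 300 144 bx 10
[... 360 characters left out ...]
3.9 | 340 118 bx 125.5 z 125.8 | 340 120 bx 123.9 z 125.3 | 340 122 bx 122.3 z 125.7 | 340 124 bx 120.7 z 125.2 | 340 126 bx 119.2 z 124.6 | 340 128 bx 117.6 z 124.1 | 340 130 bx 114.4 z 88.6 | 340 132 bx 112.6 z 88.8 | 340 134 bx 110.8 z 88.7 | 340 136 bx 109.0 z 88.5 | 340 138 bx 107.1 z 87.7 | 340 140 bx 105.3 z 88.3 | 340 142 bx 102.9 z 80.5 | 340 144 bx 101.0 z 80.5 | 340 146 bx 99.2 z 80.8 | 340 148 bx 97.1 z 78.9 | 340 150 bx 95.2 z 78.9 | 340 152 bx 93.4 z 79.8 | 340 154 bx 91.7 z 81.2 | 340 156 bx 89.5 z 79.0 | 340 158 bx 80.3 z 24.7 | 340 160 bx 78.1 z 25.0 | 340 162 bx 75.9 z 25.6 | 340 164 bx 73.6 z 25.2 | 340 166 bx 71.3 z 25.0 | 340 168 bx 69.1 z 25.7 | 340 170 bx 66.8 z 25.4 |
```

jog_arm(
  moves=[
    [0.035,0,0.05,0],
    [0.035,0,0.098,0],
    [0.035,0,0.098,0],
    [0.045,0,0.098,0],
    [0.05,0,0.098,0],
    [0.053,0,0.098,0],
    [0.053,0,0.098,0],
  ],
)

```text
clock: 5.75
position: [0.6506, 0.012, 0.1244]
ee_rot: [3.14, 0.058, -0.006]
force: [-12.7, -0.8, 8.1]
width: 0.003
gripper_force: 6.5
```

```bash
python3 grip.py
```

```text
[ 229  210  190   34 4814] (array([666.77508545,  10.20500565]), 99.71898651123047, 14.808917045593262, -88.0154994726181) box x 121.77448663419348
t5.80 pos [650.6  11.9 124.4] yaw 2.1 tilt -1.0000 F [-11.8  -0.7   7.1] w 0.6 g 6.4 q7 -1.82
```

Run:
```python
from h import *
o=np.array([545.05,6.65]);t=np.radians(2.04);Rb=np.array([[np.cos(t),np.sin(t)],[-np.sin(t),np.cos(t)]])
i=dict(np.load('w1.npz'));P=cloud(i,True)
for c in (199,230,300,444):
    for r in range(100,190,3):
        p=P[r,c];b=Rb@(p[:2]*1000-o);print('%d/%d %.0f,%.0f,%.0f'%(c,r,*b,p[2]*1000),end=' | ')
    print()
H=hsv(i)
m=(H[...,0]>45)&(H[...,0]<75)&(H[...,1]>120)
for q,st,b in blobs(i,m,P,20): print('button',st,Rb@(rect(q[q[:,2]>np.median(q[:,2])-.004])[0]-o),np.median(q[:,2]))
for n in('scene','side'):
    i=dict(np.load(n+'0.npz'));P=cloud(i);z=P[...,2];q=P[(z>.072)&(z<.093)&(P[...,0]>.3)&(P[...,0]<1)&(abs(P[...,1])<.3)]
    b=(q[:,:2]*1000-o)@Rb.T;print(n,np.percentile(b,[.5,2,98,99.5],axis=0))
```

```text
199/100 -24,114,83 | 199/103 -27,113,84 | 199/106 -30,113,84 | 199/109 -33,113,85 | 199/112 -36,113,84 | 199/115 -39,113,85 | 199/118 -42,113,85 | 199/121 -44,113,87 | 199/124 -47,114,84 | 199/127 -50,114,85 | 199/130 -53,114,85 | 199/133 -56,114,86 | 199/136 -59,113,87 | 199/139 -62,113,88 | 199/142 -65,114,86 | 199/145 -67,114,87 | 199/148 -70,113,88 | 199/151 -73,113,88 | 199/154 -76,113,89 | 199/157 -79,113,90 | 199/160 -81,113,90 | 199/163 -84,113,91 | 199/166 -87,113,93 | 199/169 -90,113,92 | 199/172 -93,114,92 | 199/175 -95,113,93 | 199/178 -98,114,92 | 199/181 -101,114,93 | 199/184 -124,153,1 | 199/187 -128,154,0 | 
230/100 -27,81,88 | 230/103 -30,81,87 | 230/106 -32,81,88 | 230/109 -35,81,87 | 230/112 -38,81,87 | 230/115 -41,81,87 | 230/118 -43,81,86 | 230/121 -46,81,87 | 230/124 -49,81,88 | 230/127 -52,82,86 | 230/130 -55,82,86 | 230/133 -57,82,87 | 230/136 -60,82,87 | 230/139 -63,82,87 | 230/142 -66,82,87 | 230/145 -69,82,88 | 230/148 -72,83,86 | 230/151 -74,82,88 | 230/154 -77,82,88 | 230/157 -80,83,87 | 230/160 -83,83,88 | 230/163 -85,83,88 | 230/166 -88,83,88 | 230/169 
[... 1047 characters left out ...]
17,91 | 444/142 -64,-117,93 | 444/145 -67,-117,92 | 444/148 -70,-118,92 | 444/151 -73,-118,91 | 444/154 -75,-118,92 | 444/157 -78,-118,93 | 444/160 -81,-118,92 | 444/163 -84,-119,92 | 444/166 -87,-119,92 | 444/169 -90,-119,91 | 444/172 -93,-119,92 | 444/175 -96,-120,92 | 444/178 -99,-120,92 | 444/181 -102,-121,91 | 444/184 -125,-160,-0 | 444/187 -129,-161,0 | 
button [170 122  19  26 398] [-57.6093912  145.02246086] 0.06729998653592448
scene [[ -95.27760596 -264.4782134 ]
 [ -85.69944268 -232.40610097]
 [ 296.67553746  122.91022842]
 [ 301.3549445   124.20551315]]
side [[-101.8487455  -282.398372  ]
 [ -97.11256085 -266.73904124]
 [ 292.22310283  115.77729935]
 [ 299.4155425   120.15457206]]
```

Side view, near rim edge and hood end all put the box origin near x 537. So the guard started about 8 mm ajar, and it is now against its fully open stop. Next I back off and measure everything from above.

jog_arm(
  moves=[
    [-0.02,0,0,0],
    [-0.07,0,-0.04,0],
    [-0.12,0,-0.08,0],
    [-0.17,0,-0.12,0],
    [-0.2,0,-0.17,0],
    [-0.2,0,-0.2,0],
    [-0.2,0,-0.2,0],
    [-0.2,0,-0.2,0],
  ],
)

```text
clock: 6.8
position: [0.453, 0.0046, 0.3233]
ee_rot: [3.141, 0.058, 0.003]
force: [0.5, -0.2, 0.1]
width: 0.005
gripper_force: 0.0
```

```bash
cat > look.py <<'E'
from h import *;from cell import arm;import sys
i=arm.get_image('wrist');np.savez('w_last.npz',**i);cv2.imwrite('pics/%s.png'%sys.argv[1],i['color'][:,:,::-1])
P=cloud(i,True);z=P[...,2];H=hsv(i)
o=np.array([537.2,6.4]);t=np.radians(2.04);Rb=np.array([[np.cos(t),np.sin(t)],[-np.sin(t),np.cos(t)]])
S,V,h=H[...,1].astype(int),H[...,2].astype(int),H[...,0]
for name,m,lo in (('dark',(h<16)&(S>90)&(V<140)&(z<.06),.015),('pale',(h>12)&(h<20)&(S>70)&(V>140)&(z>.016)&(z<.06),.016),('green',(h>50)&(h<92)&(S>60),.0)):
    m=m&(z>lo)&(z<.075)&(P[...,0]>.2)
    for q,st,b in blobs(i,m,P,120):
        q=q[q[:,2]>np.median(q[:,2])-.004]
        r=rect(q);print(name,'px',st[:5],'ctr',r[0].round(1),'LxW %.0f x %.0f yaw %.1f'%r[1:],'z %.1f'%(np.median(q[:,2])*1000),'box',(Rb@(r[0]-o)).round(1))
m=(h>105)&(h<125)&(S>120)&(z<.04)
for q,st,b in blobs(i,m,P,1500): print('tray',st,rect(q))
to(arm)
E
python3 look.py w3
```

```text
dark px [207  68  16  23 290] ctr [576.5 154.6] LxW 31 x 22 yaw -1.2 z 54.3 box [ 44.6 146.7]
dark px [555  91  12  53 489] ctr [ 572.  -426.9] LxW 96 x 22 yaw 7.1 z 22.9 box [  19.3 -434.2]
dark px [454 147  26  61 742] ctr [ 446.6 -231.5] LxW 97 x 23 yaw -5.0 z 23.2 box [ -99.  -234.5]
dark px [546 155  15  52 466] ctr [ 453. -426.] LxW 97 x 23 yaw 6.8 z 22.9 box [ -99.6 -429.1]
dark px [ 55 167  14  48 265] ctr [399.  520.3] LxW 97 x 20 yaw 4.6 z 17.0 box [-119.8  518.5]
pale px [ 80  33  13  18 183] ctr [666.7 398. ] LxW 31 x 31 yaw 36.8 z 54.7 box [143.3 386.7]
pale px [471  64  13  63 737] ctr [ 580.  -235.4] LxW 99 x 23 yaw 3.3 z 23.2 box [  34.2 -243.1]
pale px [519  83  12  59 583] ctr [ 565.6 -333.9] LxW 98 x 24 yaw 5.2 z 23.1 box [  16.3 -341.1]
pale px [503 149  23  58 577] ctr [ 452.2 -327.5] LxW 99 x 25 yaw -6.3 z 23.1 box [ -96.9 -330.6]
green px [ 313   60   18   72 1139] ctr [554.    6.2] LxW 98 x 22 yaw 1.3 z 48.5 box [16.8 -0.8]
green px [ 263   63   22   72 1148] ctr [547.9  70.9] LxW 99 x 24 yaw 5.2 z 48.5 box [13.  64.1]
green px [206 137  19  21 327] ctr [483.  147.3] LxW 26 x 25 yaw -3.6 z 67.3 box [-49.2 142.8]
green px [453 247  17  13 166] ctr [ 310.4 -247.8] LxW 24 x 18 yaw -69.3 z 23.7 box [-235.7 -245.9]
green px [458 284  14  15 165] ctr [ 239.  -271.7] LxW 31 x 22 yaw 14.6 z 23.3 box [-307.9 -267.3]
tray [   68    55    99   123 11005] (array([528.18981934, 362.58532715]), 210.84254455566406, 197.72894287109375, -89.61000970005989)
t6.85 pos [452.7   4.5 322.6] yaw 2.1 tilt -1.0000 F [-0.8  1.1 -0.3] w 0.4 g 0.0 q7 -1.71
```

View pics/w3.png

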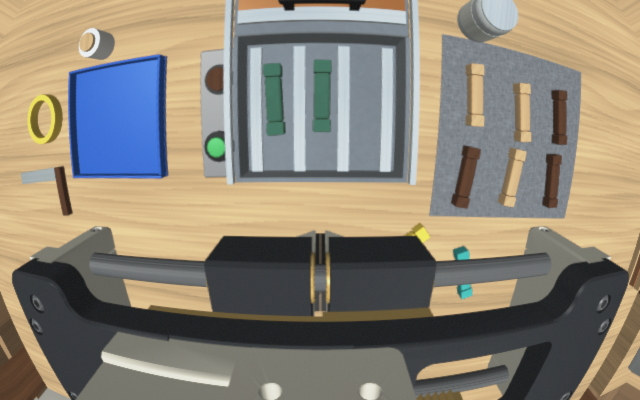

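Two greens are in the bed, at (322,96) and (274,99). The dark handles are at (559,117), (467,177) and (553,181). The dark bar at (62,190) is the square's stock, so not meant. Next I pick the middle green.

```bash
python3 -c "
from h import *;from cell import arm
to(arm,(554,6.2,120,2),(554,6.2,45.5,2))"
```

```text
t6.85 pos [452.7   4.5 322.6] yaw 2.1 tilt -1.0000 F [-0.8  1.1 -0.3] w 0.4 g 0.0 q7 -1.71
 -> (554, 6.2, 120, 2) tool [0.1013 0.002  0.2026] spin 0.0019
 -> (554, 6.2, 45.5, 2) tool [0.1013 0.002  0.2771] spin 0.0019
```

jog_arm(
  moves=[
    [0.05,0.001,0.05,0],
    [0.101,0.002,0.1,0],
    [0.101,0.002,0.16,0],
    [0.101,0.002,0.22,0],
    [0.101,0.002,0.25,0],
    [0.101,0.002,0.265,0],
    [0.101,0.002,0.277,0],
    [0.101,0.002,0.277,0],
    [0.101,0.002,0.277,0],
  ],
  hand=0.045,
  newtons=30,
)

```text
clock: 7.98
position: [0.5547, 0.0063, 0.047]
ee_rot: [3.141, 0.057, 0.003]
force: [-0.2, 0.4, 0.4]
width: 0.493
gripper_force: 0.0
```

jog_arm(
  moves=[
    [0,0,0,0],
    [0,0,0,0],
    [0,0,0,0],
    [0,0,-0.03,0],
    [0,0,-0.09,0],
    [0,0,-0.1,0],
    [0,0,-0.1,0],
  ],
  hand=0.0,
  newtons=30,
)

```text
clock: 8.85
position: [0.5541, 0.0061, 0.1462]
ee_rot: [3.141, 0.057, 0.002]
force: [0.8, -0.4, -0.8]
width: 0.237
gripper_force: 30.0
```

```bash
python3 -c "
from h import *;from cell import arm
to(arm,(528,318,120,0.3),(528,318,26.5,.3))"
```

```text
t8.85 pos [554.1   6.1 146.2] yaw 2.1 tilt -1.0000 F [ 0.8 -0.4 -0.8] w 21.8 g 30.0 q7 -1.84
 -> (528, 318, 120, 0.3) tool [-0.0147 -0.3127  0.0261] spin 0.0313
 -> (528, 318, 26.5, 0.3) tool [-0.0148 -0.3127  0.1196] spin 0.0313
```

jog_arm(
  moves=[
    [-0.003,-0.06,0,0.01],
    [-0.006,-0.12,0,0.02],
    [-0.009,-0.18,0,0.03],
    [-0.012,-0.24,0,0.031],
    [-0.013,-0.3,0,0.031],
    [-0.014,-0.36,0.0,0.031],
    [-0.015,-0.386,0.0,0.031],
    [-0.015,-0.386,0.03,0.031],
    [-0.015,-0.386,0.08,0.031],
    [-0.015,-0.386,0.105,0.031],
    [-0.015,-0.386,0.118,0.031],
    [-0.015,-0.386,0.118,0.031],
  ],
)

```text
clock: 10.35
position: [0.5239, 0.3907, 0.0262]
ee_rot: [3.14, 0.009, -0.003]
force: [0.1, -0.3, -0.2]
width: 0.234
gripper_force: 30.0
```

jog_arm(
  moves=[
    [0,0,0,0],
    [0,0,0,0],
    [0,0,0,0],
    [0,0,-0.05,0],
    [0,0,-0.11,0],
    [0,0,-0.12,0],
  ],
  hand=0.042,
)

```text
clock: 11.1
position: [0.5264, 0.3935, 0.1528]
ee_rot: [-3.136, -0.009, -0.009]
force: [0.1, -0.1, -0.0]
width: 0.459
gripper_force: 0.0
```

```bash
python3 look.py w4; python3 -c "
from h import *;from cell import arm
to(arm,(548,71,150,4.5),(548,71,46,4.5))"
```

```text
dark px [   0   43   30  229 2841] ctr [584.7 840. ] LxW 326 x 7 yaw 0.1 z 34.6 box [ 77.2 831.4]
dark px [548 140  25  34 628] ctr [577.9 151.9] LxW 32 x 32 yaw 74.1 z 54.1 box [ 45.8 144. ]
pale px [295  16  40  38 712] ctr [665.2 400.6] LxW 31 x 29 yaw 22.0 z 54.3 box [142.  389.3]
green px [ 312  145   26  104 2376] ctr [524.8 390.4] LxW 98 x 22 yaw -0.1 z 28.4 box [  1.3 384.2]
green px [628 299  12  41 261] ctr [ 265.2 -255.9] LxW 100 x 23 yaw 28.3 z 18.8 box [-281.1 -252.5]
tray [  238    85   225   179 31792] (array([537.36572266, 358.82406616]), 219.68922424316406, 180.06588745117188, -89.79449206590652)
t11.15 pos [526.  392.8 151.8] yaw 0.3 tilt -1.0000 F [0.3 0.4 0.1] w 42.0 g 0.0 q7 -2.50
t11.15 pos [526.  392.8 151.8] yaw 0.3 tilt -1.0000 F [0.3 0.4 0.1] w 42.0 g 0.0 q7 -2.50
 -> (548, 71, 150, 4.5) tool [0.0202 0.3219 0.0007] spin -0.0730
 -> (548, 71, 46, 4.5) tool [0.0197 0.3223 0.1047] spin -0.0730
```

The first green lies flat in the tray at (525,390). Now the second.

jog_arm(
  moves=[
    [0.003,0.06,0,-0.02],
    [0.006,0.12,0,-0.04],
    [0.01,0.18,0,-0.07],
    [0.015,0.24,0,-0.073],
    [0.02,0.3,0,-0.073],
    [0.02,0.322,0,-0.073],
    [0.02,0.322,0.0,-0.073],
    [0.02,0.322,0.05,-0.073],
    [0.02,0.322,0.09,-0.073],
    [0.02,0.322,0.104,-0.073],
    [0.02,0.322,0.105,-0.073],
    [0.02,0.322,0.105,-0.073],
  ],
)

```text
clock: 12.65
position: [0.5451, 0.071, 0.0434]
ee_rot: [3.139, 0.127, -0.003]
force: [-1.6, -1.0, 2.3]
width: 0.463
gripper_force: 1.1
```

jog_arm(
  moves=[
    [0,0,0,0],
    [0,0,0,0],
    [0,0,0,0],
    [0,0,-0.03,0],
    [0,0,-0.09,0],
    [0,0,-0.1,0],
    [0,0,-0.1,0],
  ],
  hand=0.0,
)

```text
clock: 13.52
position: [0.5468, 0.0694, 0.1431]
ee_rot: [3.139, 0.123, 0.002]
force: [-0.5, -0.3, -0.4]
width: 0.234
gripper_force: 30.0
```

```bash
python3 -c "
from h import *;from cell import arm
to(arm,(526,336,140,0.3),(526,336,27,.3))"
```

```text
t13.53 pos [546.8  69.4 143.1] yaw 4.5 tilt -1.0000 F [-0.5 -0.3 -0.4] w 21.5 g 30.0 q7 -1.93
 -> (526, 336, 140, 0.3) tool [ 2.000e-04 -2.674e-01  3.100e-03] spin 0.0732
 -> (526, 336, 27, 0.3) tool [ 0.     -0.2675  0.1161] spin 0.0732
```

jog_arm(
  moves=[
    [0,-0.06,0,0.02],
    [0,-0.12,0,0.04],
    [0,-0.18,0,0.073],
    [0,-0.24,0,0.073],
    [0,-0.268,0.0,0.073],
    [0,-0.268,0.0,0.073],
    [0,-0.268,0.04,0.073],
    [0,-0.268,0.085,0.073],
    [0,-0.268,0.105,0.073],
    [0,-0.268,0.117,0.073],
    [0,-0.268,0.117,0.073],
  ],
)

```text
clock: 14.9
position: [0.5255, 0.3364, 0.0256]
ee_rot: [3.141, 0.008, -0.001]
force: [-0.0, -0.8, -0.2]
width: 0.235
gripper_force: 30.0
```

jog_arm(
  moves=[
    [0,0,0,0],
    [0,0,0,0],
    [0,0,0,0],
    [0,0,-0.05,0],
    [0,0,-0.11,0],
    [0,0,-0.17,0],
    [0,0,-0.18,0],
    [0,0,-0.18,0],
  ],
  hand=0.042,
)

```text
clock: 15.9
position: [0.5256, 0.3368, 0.2064]
ee_rot: [-3.141, -0.009, -0.002]
force: [-0.3, -0.4, -1.1]
width: 0.456
gripper_force: 0.0
```

```bash
python3 look.py w5 | grep -v dark; python3 -c "
from h import *;from cell import arm
to(arm,(400,-200,200,-5),(446.6,-231.5,120,-6))"
```

```text
pale px [250  33  24  32 246] ctr [664.5 392.6] LxW 32 x 20 yaw -12.2 z 54.3 box [141.  381.4]
green px [ 310  136   21   89 1723] ctr [528.3 336.6] LxW 97 x 21 yaw 0.7 z 28.5 box [  2.9 330.3]
green px [ 260  139   24   89 1740] ctr [524.6 390. ] LxW 99 x 23 yaw -0.3 z 28.4 box [  1.  383.8]
green px [476 217  25  27 491] ctr [482.9 147.8] LxW 27 x 27 yaw -52.2 z 66.9 box [-49.3 143.3]
tray [  201    89   192   175 25134] (array([527.53436279, 364.16583252]), 207.74729919433594, 199.44610595703125, -89.71299827098846)
t15.95 pos [525.1 336.2 204.9] yaw 0.3 tilt -1.0000 F [ 0.6 -0.1  0.1] w 42.0 g 0.0 q7 -2.41
t15.95 pos [525.1 336.2 204.9] yaw 0.3 tilt -1.0000 F [ 0.6 -0.1  0.1] w 42.0 g 0.0 q7 -2.41
 -> (400, -200, 200, -5) tool [-0.1281  0.5355  0.0055] spin 0.0929
 -> (446.6, -231.5, 120, -6) tool [-0.0816  0.5672  0.0855] spin 0.1103
```

Both greens are flat in the tray. Next I look over the mat.

jog_arm(
  moves=[
    [-0.013,0.06,-0.025,0.01],
    [-0.026,0.12,-0.025,0.02],
    [-0.039,0.18,-0.025,0.03],
    [-0.052,0.24,-0.025,0.04],
    [-0.065,0.3,-0.025,0.05],
    [-0.078,0.36,-0.025,0.06],
    [-0.091,0.42,-0.025,0.07],
    [-0.104,0.48,-0.025,0.08],
    [-0.117,0.54,-0.025,0.09],
    [-0.128,0.597,-0.025,0.09],
    [-0.128,0.597,-0.025,0.09],
    [-0.128,0.597,-0.025,0.09],
  ],
  hand=0.05,
)

```text
clock: 17.45
position: [0.4001, -0.2602, 0.2293]
ee_rot: [-3.137, 0.133, 0.004]
force: [1.1, 0.3, -0.6]
width: 0.547
gripper_force: 0.0
```

```bash
python3 look.py w6 ; python3 -c "
from h import *;from cell import arm
to(arm,(446.6,-231.5,22,-6))"
```

```text
dark px [ 430    0   35   70 1179] ctr [ 567.1 -428.2] LxW 91 x 23 yaw 6.9 z 23.2 box [  14.4 -435.4]
dark px [ 439   85   29   81 1340] ctr [ 452.3 -427.8] LxW 98 x 23 yaw 6.3 z 23.4 box [-100.3 -430.9]
dark px [ 283   98   21   84 1490] ctr [ 446.8 -232.7] LxW 96 x 22 yaw -6.1 z 23.5 box [ -98.9 -235.7]
dark px [626 195  14  67 333] ctr [ 259.3 -859.2] LxW 118 x 8 yaw 0.2 z 32.9 box [-308.6 -855.2]
pale px [ 272    0   31   69 1229] ctr [ 573.5 -236.9] LxW 86 x 24 yaw 3.0 z 23.4 box [  27.6 -244.5]
pale px [ 356    0   36   75 1335] ctr [ 562.7 -335.4] LxW 94 x 24 yaw 6.1 z 23.3 box [  13.3 -342.4]
pale px [ 364   86   23   86 1395] ctr [ 452.  -328.1] LxW 99 x 23 yaw -5.7 z 23.4 box [ -97.1 -331.3]
pale px [624 179  16  79 183] ctr [ 281.5 -862. ] LxW 162 x 10 yaw -0.6 z 19.2 box [-286.5 -858.8]
green px [307 236  28  28 501] ctr [ 301.1 -252.4] LxW 37 x 25 yaw 18.7 z 23.5 box [-245.1 -250.2]
green px [330 291  22  16 240] ctr [ 236.5 -274.4] LxW 25 x 24 yaw 15.8 z 23.7 box [-310.5 -269.9]
tray [   0   84   31  115 2328] (array([528.012146  , 319.33352661]), 197.63262939453125, 126.18408966064453, 0.21468468010425568)
t17.50 pos [ 400.6 -259.6  229.6] yaw -4.8 tilt -1.0000 F [ 0.4 -0.2 -0.5] w 50.0 g 0.0 q7 -1.23
t17.50 pos [ 400.6 -259.6  229.6] yaw -4.8 tilt -1.0000 F [ 0.4 -0.2 -0.5] w 50.0 g 0.0 q7 -1.23
 -> (446.6, -231.5, 22, -6) tool [ 0.044  -0.0316  0.2075] spin 0.0217
```

jog_arm(
  moves=[
    [0.044,-0.031,0.03,0.022],
    [0.044,-0.031,0.09,0.022],
    [0.044,-0.031,0.15,0.022],
    [0.044,-0.031,0.19,0.022],
    [0.044,-0.031,0.205,0.022],
    [0.044,-0.031,0.209,0.022],
    [0.044,-0.031,0.209,0.022],
  ],
)

```text
clock: 18.38
position: [0.4482, -0.2339, 0.0228]
ee_rot: [3.137, -0.166, 0.003]
force: [-0.2, -0.0, 0.1]
width: 0.544
gripper_force: 0.0
```

jog_arm(
  moves=[
    [0,0,0,0],
    [0,0,0,0],
    [0,0,0,0],
    [0,0,-0.05,0],
    [0,0,-0.11,0],
    [0,0,-0.16,0],
    [0,0,-0.16,0],
  ],
  hand=0.0,
)

```text
clock: 19.25
position: [0.4495, -0.2348, 0.1858]
ee_rot: [3.134, -0.167, 0.012]
force: [-0.2, -0.3, -0.8]
width: 0.231
gripper_force: 30.0
```

```bash
python3 -c "
from h import *;from cell import arm
o=np.array([537.2,6.4]);t=np.radians(2.04);u=np.array([np.cos(t),np.sin(t)]);v=np.array([-u[1],u[0]])
for y in(-62,0,62): print(y,o+5*u+v*y)
a=o+5*u-62*v
to(arm,(a[0],a[1],160,2),(a[0],a[1],46,2))"
```

```text
-62 [544.40385716 -55.38271961]
0 [542.1968311    6.57798597]
62 [539.98980503  68.53869155]
t19.25 pos [ 449.5 -234.8  185.8] yaw -6.1 tilt -1.0000 F [-0.2 -0.3 -0.8] w 21.2 g 30.0 q7 -1.37
 -> (np.float64(544.4038571578023), np.float64(-55.382719607103574), 160, 2) tool [ 0.0751 -0.1886  0.0259] spin -0.1415
 -> (np.float64(544.4038571578023), np.float64(-55.382719607103574), 46, 2) tool [ 0.0742 -0.1888  0.1399] spin -0.1415
```

jog_arm(
  moves=[
    [0.02,-0.05,0,-0.04],
    [0.04,-0.1,0,-0.08],
    [0.06,-0.15,0,-0.12],
    [0.075,-0.189,0,-0.141],
    [0.075,-0.189,0.0,-0.141],
    [0.075,-0.189,0.05,-0.141],
    [0.075,-0.189,0.1,-0.141],
    [0.075,-0.189,0.125,-0.141],
    [0.075,-0.189,0.138,-0.141],
    [0.075,-0.189,0.138,-0.141],
  ],
)

```text
clock: 20.5
position: [0.5414, -0.0549, 0.0432]
ee_rot: [3.141, 0.053, -0.001]
force: [-0.1, 1.3, 1.4]
width: 0.238
gripper_force: 30.0
```

jog_arm(
  moves=[
    [0,0,0,0],
    [0,0,0,0],
    [0,0,0,0],
    [0,0,-0.05,0],
    [-0.06,0,-0.11,0],
    [-0.12,0,-0.17,0],
    [-0.12,0,-0.18,0],
    [-0.12,0,-0.18,0],
  ],
  hand=0.036,
)

```text
clock: 21.5
position: [0.4216, -0.0584, 0.2266]
ee_rot: [3.139, 0.053, 0.008]
force: [1.0, 0.5, -0.3]
width: 0.39
gripper_force: 0.0
```

```bash
python3 look.py w7 ; python3 -c "
from h import *;from cell import arm
to(arm,(452.3,-427.8,200,6.5),(452.3,-427.8,20,6.5))"
```

```text
dark px [ 310   29   21   90 1752] ctr [540.5 -54.7] LxW 96 x 21 yaw 2.0 z 48.6 box [  1.1 -61.2]
dark px [132  39   7  24 124] ctr [576.3 160.1] LxW 28 x 11 yaw 4.7 z 54.5 box [ 44.6 152.2]
dark px [567  60  15  66 725] ctr [ 571.4 -425.9] LxW 97 x 24 yaw 5.1 z 23.0 box [  18.7 -433.2]
dark px [559 139  17  65 720] ctr [ 452.9 -426.3] LxW 97 x 23 yaw 6.9 z 23.0 box [ -99.6 -429.5]
dark px [  2 162  13  52 233] ctr [398.6 519.4] LxW 97 x 19 yaw 3.2 z 17.1 box [-120.2  517.6]
pale px [ 19  15  12  20 168] ctr [666.5 398.2] LxW 33 x 31 yaw 10.0 z 54.5 box [143.1 387. ]
pale px [ 460   21   20   78 1207] ctr [ 579.9 -235.7] LxW 99 x 24 yaw 3.0 z 23.4 box [  34.  -243.4]
pale px [523  47  17  74 889] ctr [ 565.9 -334.4] LxW 99 x 24 yaw 6.0 z 23.3 box [  16.5 -341.6]
pale px [507 130  28  73 930] ctr [ 452.2 -327.1] LxW 99 x 24 yaw -6.1 z 23.1 box [ -96.8 -330.3]
green px [ 50  74  18  66 969] ctr [527.2 334.3] LxW 97 x 23 yaw -0.4 z 28.4 box [  1.7 328.1]
green px [ 30  82  17  62 853] ctr [523.9 388.2] LxW 97 x 24 yaw 0.7 z 28.2 box [3.000e-01 3.821e+02]
green px [128 118  14  25 264] ctr [483.1 150.8] LxW 26 x 19 yaw 0.1 z 67.5 box [-48.9 146.3]
tray [  11   31   91  142 9118] (array([528.40551758, 362.38659668]), 212.2958984375, 198.2549591064453, -89.61526396870613)
t21.55 pos [422.1 -58.4 225.1] yaw 1.9 tilt -1.0000 F [-0.2 -0.6 -0.2] w 35.9 g 0.0 q7 -1.58
t21.55 pos [422.1 -58.4 225.1] yaw 1.9 tilt -1.0000 F [-0.2 -0.6 -0.2] w 35.9 g 0.0 q7 -1.58
 -> (452.3, -427.8, 200, 6.5) tool [0.0176 0.3702 0.0257] spin -0.0794
 -> (452.3, -427.8, 20, 6.5) tool [0.0169 0.37   0.2057] spin -0.0794
```

View pics/w7.png

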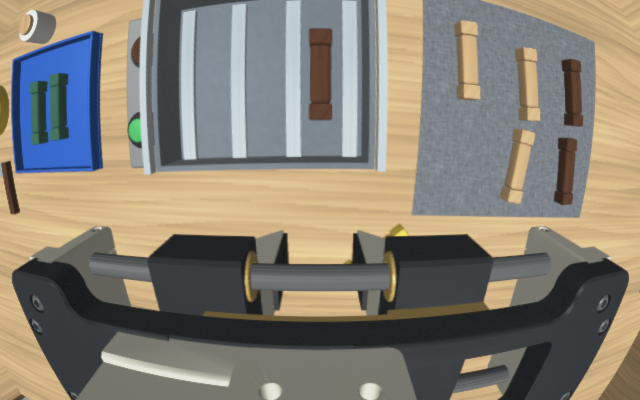

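The dark handle lies in the bay at (320,75). Both greens are in the tray at (38,112) and (58,105). The next dark handle is at (566,171). I move above it and look again before the descent.

jog_arm(
  moves=[
    [0.0,0.06,0,-0.02],
    [0.0,0.12,0,-0.04],
    [0.0,0.18,0,-0.06],
    [0.0,0.24,0,-0.079],
    [0.0,0.3,0,-0.079],
    [0.0,0.36,0.0,-0.079],
    [0.0,0.37,0.02,-0.079],
    [0.0,0.37,0.02,-0.079],
  ],
  hand=0.05,
)

```text
clock: 22.55
position: [0.4337, -0.4271, 0.2003]
ee_rot: [-3.133, -0.177, 0.006]
force: [-0.1, 0.2, 0.2]
width: 0.546
gripper_force: 0.0
```

```bash
python3 look.py w8 |grep -E "dark|pale|t2"; python3 -c "
from h import *;from cell import arm
to(arm,(452.5,-427.5,20,6.5))"
```

```text
dark px [ 327   11   22   90 1775] ctr [ 571.9 -429. ] LxW 98 x 22 yaw 6.4 z 23.5 box [  19.2 -436.3]
dark px [ 314  120   22   91 1708] ctr [ 452.5 -428.9] LxW 98 x 22 yaw 6.4 z 23.5 box [-100.2 -432. ]
dark px [591 165  29  83 670] ctr [ 456.4 -859.6] LxW 128 x 6 yaw 0.3 z 35.1 box [-111.6 -862.5]
pale px [ 156    0   24   84 1290] ctr [ 580.2 -236.5] LxW 100 x 24 yaw 3.5 z 23.6 box [  34.3 -244.3]
pale px [ 237    9   23   90 1712] ctr [ 565.8 -335.4] LxW 100 x 23 yaw 6.0 z 23.6 box [  16.4 -342.6]
pale px [ 217  111   33   91 1610] ctr [ 452.4 -328.5] LxW 99 x 24 yaw -6.1 z 23.5 box [ -96.6 -331.6]
pale px [587 164  24  83 230] ctr [ 453.3 -861.2] LxW 134 x 7 yaw 0.1 z 19.5 box [-114.8 -864. ]
t22.60 pos [ 434.6 -426.2  201.6] yaw 6.6 tilt -1.0000 F [ 0.2 -0.3 -0.3] w 49.8 g 0.0 q7 -0.81
t22.60 pos [ 434.6 -426.2  201.6] yaw 6.6 tilt -1.0000 F [ 0.2 -0.3 -0.3] w 49.8 g 0.0 q7 -0.81
 -> (452.5, -427.5, 20, 6.5) tool [0.018  0.004  0.1816] spin 0.0012
```

jog_arm(
  moves=[
    [0.018,0.005,0.03,0],
    [0.018,0.005,0.09,0],
    [0.018,0.005,0.15,0],
    [0.018,0.005,0.175,0],
    [0.018,0.005,0.182,0],
    [0.018,0.005,0.182,0],
  ],
)

```text
clock: 23.35
position: [0.4543, -0.4301, 0.0226]
ee_rot: [3.136, 0.181, 0.001]
force: [0.3, 0.4, 0.7]
width: 0.546
gripper_force: 0.0
```

jog_arm(
  moves=[
    [0,0,0,0],
    [0,0,0,0],
    [0,0,0,0],
    [0,0,-0.05,0],
    [0,0,-0.11,0],
    [0,0,-0.16,0],
    [0,0,-0.16,0],
  ],
  hand=0.0,
)

```text
clock: 24.22
position: [0.4552, -0.4325, 0.1867]
ee_rot: [3.131, 0.178, 0.01]
force: [0.9, -0.7, -0.8]
width: 0.232
gripper_force: 30.0
```

```bash
python3 -c "
from h import *;from cell import arm
to(arm,(542.2,6.6,160,2),(542.2,6.6,47,2))"
```

```text
t24.23 pos [ 455.2 -432.5  186.7] yaw 6.5 tilt -1.0000 F [ 0.9 -0.7 -0.8] w 21.3 g 30.0 q7 -0.83
 -> (542.2, 6.6, 160, 2) tool [ 0.1359 -0.4266  0.0248] spin 0.0785
 -> (542.2, 6.6, 47, 2) tool [ 0.1353 -0.4273  0.1378] spin 0.0785
```

jog_arm(
  moves=[
    [0.019,-0.058,0,0.02],
    [0.038,-0.116,0,0.04],
    [0.057,-0.174,0,0.06],
    [0.076,-0.232,0,0.079],
    [0.095,-0.29,0,0.079],
    [0.114,-0.348,0,0.079],
    [0.13,-0.405,0,0.079],
    [0.135,-0.427,0,0.079],
    [0.135,-0.427,0,0.079],
    [0.135,-0.427,0.05,0.079],
    [0.135,-0.427,0.1,0.079],
    [0.135,-0.427,0.125,0.079],
    [0.135,-0.427,0.137,0.079],
    [0.135,-0.427,0.137,0.079],
  ],
)

```text
clock: 25.98
position: [0.5386, 0.0066, 0.0444]
ee_rot: [3.14, 0.051, -0.001]
force: [-0.5, -0.2, -0.9]
width: 0.237
gripper_force: 30.0
```

jog_arm(
  moves=[
    [0,0,0,0],
    [0,0,0,0],
    [0,0,0,0],
    [0,0,-0.05,0],
    [-0.06,0,-0.11,0],
    [-0.12,0,-0.16,0],
    [-0.12,0,-0.16,0],
    [-0.12,0,-0.16,0],
  ],
  hand=0.036,
)

```text
clock: 26.98
position: [0.4183, 0.0045, 0.2065]
ee_rot: [3.141, 0.055, 0.005]
force: [1.0, -0.2, 0.4]
width: 0.394
gripper_force: 0.0
```

```bash
python3 look.py w9 |grep -E "dark|pale|t2"; python3 -c "
from h import *;from cell import arm
to(arm,(553,-430,200,6.5))"
```

```text
dark px [170  21  16  30 363] ctr [577.1 156.7] LxW 32 x 18 yaw 1.8 z 54.4 box [ 45.2 148.8]
dark px [ 311   23   23   96 2014] ctr [537.3   6.5] LxW 97 x 22 yaw 2.0 z 48.5 box [0.1 0.1]
dark px [ 371   24   24   95 2093] ctr [540.3 -53.8] LxW 97 x 23 yaw 1.9 z 48.4 box [  1.  -60.2]
dark px [602  67  13  64 602] ctr [ 571.8 -426.6] LxW 97 x 23 yaw 5.8 z 23.0 box [  19.2 -434. ]
dark px [ 10 161  15  56 302] ctr [398.9 520.4] LxW 97 x 21 yaw 3.7 z 16.9 box [-120.   518.6]
pale px [ 32   0  15  20 204] ctr [665.5 399.1] LxW 32 x 29 yaw 68.7 z 54.6 box [142.2 387.9]
pale px [ 512   25   17   79 1060] ctr [ 580.5 -235.1] LxW 100 x 25 yaw 2.6 z 23.3 box [  34.6 -242.8]
pale px [566  54  14  72 736] ctr [ 566.2 -334.5] LxW 99 x 24 yaw 6.1 z 23.2 box [  16.8 -341.7]
pale px [549 134  26  72 749] ctr [ 452.7 -326.9] LxW 99 x 25 yaw -5.4 z 23.1 box [ -96.4 -330.1]
t27.02 pos [419.2   4.5 205.6] yaw 2.0 tilt -1.0000 F [ 0.3 -0.2 -0.6] w 36.2 g 0.0 q7 -1.73
t27.02 pos [419.2   4.5 205.6] yaw 2.0 tilt -1.0000 F [ 0.3 -0.2 -0.6] w 36.2 g 0.0 q7 -1.73
 -> (553, -430, 200, 6.5) tool [0.1186 0.4389 0.0061] spin -0.0788
```

The second one is flat in the middle bay. Next, the third.

jog_arm(
  moves=[
    [0.016,0.06,0,-0.02],
    [0.032,0.12,0,-0.04],
    [0.048,0.18,0,-0.06],
    [0.064,0.24,0,-0.079],
    [0.08,0.3,0,-0.079],
    [0.096,0.36,0,-0.079],
    [0.112,0.42,0,-0.079],
    [0.119,0.439,0.005,-0.079],
    [0.119,0.439,0.005,-0.079],
    [0.119,0.439,0.005,-0.079],
  ],
  hand=0.05,
)

```text
clock: 28.28
position: [0.5535, -0.4287, 0.1985]
ee_rot: [-3.135, -0.18, 0.002]
force: [-0.1, 0.4, 0.3]
width: 0.544
gripper_force: 0.0
```

```bash
python3 look.py w10 |grep -E "dark|t2|t3"; python3 -c "
from h import *;from cell import arm
to(arm,(572,-429,20,6.5))"
```

```text
dark px [ 312  121   22   91 1713] ctr [ 571.6 -428.8] LxW 97 x 22 yaw 6.3 z 23.5 box [  18.9 -436.1]
dark px [ 15 136  22  67 931] ctr [538.    3.5] LxW 98 x 22 yaw 1.9 z 48.1 box [ 0.7 -2.9]
dark px [590 240  41   8 147] ctr [ 520.8 -917.9] LxW 120 x 7 yaw -87.3 z 34.9 box [ -49.3 -923.1]
t28.32 pos [ 553.6 -428.5  199.1] yaw 6.6 tilt -1.0000 F [ 0.5  0.3 -0. ] w 50.1 g 0.0 q7 -0.89
t28.32 pos [ 553.6 -428.5  199.1] yaw 6.6 tilt -1.0000 F [ 0.5  0.3 -0. ] w 50.1 g 0.0 q7 -0.89
 -> (572, -429, 20, 6.5) tool [0.0183 0.0029 0.1791] spin 0.0019
```

jog_arm(
  moves=[
    [0.018,0.003,0.03,0],
    [0.018,0.003,0.09,0],
    [0.018,0.003,0.15,0],
    [0.018,0.003,0.172,0],
    [0.018,0.003,0.18,0],
    [0.018,0.003,0.18,0],
  ],
)

```text
clock: 29.08
position: [0.5725, -0.4314, 0.0215]
ee_rot: [3.135, 0.179, 0.003]
force: [0.5, -0.1, 0.1]
width: 0.543
gripper_force: 0.0
```

jog_arm(
  moves=[
    [0,0,0,0],
    [0,0,0,0],
    [0,0,0,0],
    [0,0,-0.05,0],
    [0,0,-0.11,0],
    [0,0,-0.16,0],
    [0,0,-0.16,0],
  ],
  hand=0.0,
)

```text
clock: 29.95
position: [0.5736, -0.4325, 0.1855]
ee_rot: [3.131, 0.178, 0.012]
force: [0.2, -0.7, -1.2]
width: 0.24
gripper_force: 30.0
```

```bash
python3 -c "
from h import *;from cell import arm
to(arm,(540,68.5,160,2),(540,68.5,47,2))"
```

```text
t29.95 pos [ 573.6 -432.5  185.5] yaw 6.5 tilt -1.0000 F [ 0.2 -0.7 -1.2] w 22.0 g 30.0 q7 -0.90
 -> (540, 68.5, 160, 2) tool [ 0.0231 -0.5017  0.0227] spin 0.0786
 -> (540, 68.5, 47, 2) tool [ 0.0223 -0.5024  0.1357] spin 0.0786
```

jog_arm(
  moves=[
    [0.003,-0.06,0,0.02],
    [0.006,-0.12,0,0.04],
    [0.009,-0.18,0,0.06],
    [0.012,-0.24,0,0.079],
    [0.015,-0.3,0,0.079],
    [0.018,-0.36,0,0.079],
    [0.02,-0.42,0,0.079],
    [0.022,-0.48,0,0.079],
    [0.023,-0.502,0,0.079],
    [0.023,-0.502,0,0.079],
    [0.023,-0.502,0.05,0.079],
    [0.023,-0.502,0.1,0.079],
    [0.023,-0.502,0.124,0.079],
    [0.023,-0.502,0.135,0.079],
    [0.023,-0.502,0.135,0.079],
  ],
)

```text
clock: 31.82
position: [0.5374, 0.0683, 0.0446]
ee_rot: [3.14, 0.051, -0.001]
force: [0.3, -0.0, -0.4]
width: 0.236
gripper_force: 30.0
```

jog_arm(
  moves=[
    [0,0,0,0],
    [0,0,0,0],
    [0,0,0,0],
    [0,0,-0.05,0],
    [-0.06,0,-0.11,0],
    [-0.11,0,-0.16,0],
    [-0.11,0,-0.16,0],
    [-0.11,0,-0.16,0],
  ],
  hand=0.036,
)

```text
clock: 32.83
position: [0.4271, 0.0668, 0.2064]
ee_rot: [-3.141, -0.055, -0.005]
force: [0.8, 0.9, -0.8]
width: 0.394
gripper_force: 0.0
```

```bash
python3 look.py w11; python3 -c "
from h import *;from cell import arm
to(arm,(545,8,230,2))"
```

```text
dark px [225  23  27  32 704] ctr [577.2 152.5] LxW 33 x 27 yaw 3.6 z 54.4 box [ 45.1 144.5]
dark px [ 311   30   23   97 1998] ctr [538.5  68.5] LxW 97 x 22 yaw 1.7 z 48.5 box [ 3.5 62. ]
dark px [ 371   35   25   96 2080] ctr [537.5   7.4] LxW 97 x 24 yaw 2.0 z 48.5 box [0.3 1. ]
dark px [ 426   40   26   93 2026] ctr [540.1 -53.5] LxW 97 x 23 yaw 2.0 z 48.4 box [  0.7 -60. ]
dark px [ 29 165  17  60 364] ctr [398.6 520.6] LxW 98 x 20 yaw 5.3 z 16.9 box [-120.2  518.8]
pale px [ 59   0  16  14 173] ctr [660.7 400.8] LxW 33 x 18 yaw 73.8 z 54.5 box [137.5 389.7]
pale px [548  43  15  75 746] ctr [ 580.  -235.9] LxW 99 x 24 yaw 3.4 z 23.2 box [  34.1 -243.6]
pale px [593  71  11  68 536] ctr [ 566.  -333.9] LxW 99 x 26 yaw 5.3 z 23.0 box [  16.6 -341.2]
pale px [576 146  24  67 533] ctr [ 452.3 -327.1] LxW 99 x 24 yaw -5.3 z 23.0 box [ -96.7 -330.3]
green px [  99   61   22   79 1480] ctr [527.1 335.7] LxW 98 x 23 yaw 0.4 z 28.5 box [  1.7 329.4]
green px [  71   70   21   74 1264] ctr [524.1 389. ] LxW 97 x 23 yaw -0.2 z 28.4 box [  0.5 382.9]
green px [224 118  29  30 699] ctr [482.9 146.8] LxW 27 x 27 yaw -84.6 z 67.2 box [-49.3 142.3]
tray [   44    14   125   164 15059] (array([528.3682251 , 363.41094971]), 211.05105590820312, 198.12228393554688, -89.79843212664127)
t32.88 pos [427.7  66.7 205.4] yaw 2.0 tilt -1.0000 F [-0.6  0.3 -0.4] w 36.0 g 0.0 q7 -1.85
t32.88 pos [427.7  66.7 205.4] yaw 2.0 tilt -1.0000 F [-0.6  0.3 -0.4] w 36.0 g 0.0 q7 -1.85
 -> (545, 8, 230, 2) tool [ 0.1152  0.0628 -0.0244] spin 0.0000
```

View pics/w11.png

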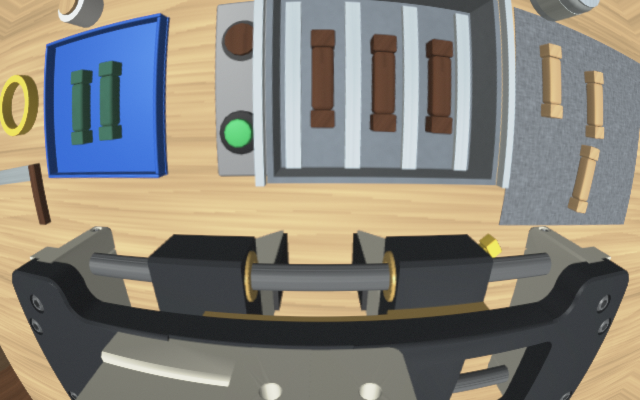

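All three dark handles lie flat, one to a bay, at (322,78), (383,83) and (440,86). The pale handles are untouched. Now I get behind the bar, fingers shut, and pull the guard closed.

```bash
python3 -c "
from h import *;from cell import arm
to(arm,(697,12,200,2),(697,12,113,2),(474,4,113,2))"
```

```text
t32.88 pos [427.7  66.7 205.4] yaw 2.0 tilt -1.0000 F [-0.6  0.3 -0.4] w 36.0 g 0.0 q7 -1.85
 -> (697, 12, 200, 2) tool [0.2672 0.0641 0.006 ] spin 0.0000
 -> (697, 12, 113, 2) tool [0.267  0.0641 0.093 ] spin 0.0000
 -> (474, 4, 113, 2) tool [0.0438 0.0643 0.0925] spin 0.0000
```

jog_arm(
  moves=[
    [0.055,0.015,0,0],
    [0.11,0.03,0,0],
    [0.165,0.045,0,0],
    [0.22,0.06,0,0],
    [0.267,0.064,0,0],
    [0.267,0.064,0,0],
    [0.267,0.064,0.03,0],
    [0.267,0.064,0.075,0],
    [0.267,0.064,0.093,0],
    [0.267,0.064,0.093,0],
  ],
  hand=0.0,
)

```text
clock: 34.12
position: [0.6953, 0.0119, 0.11]
ee_rot: [3.141, 0.055, -0.005]
force: [0.2, -0.1, 0.6]
width: 0.003
gripper_force: 0.0
```

jog_arm(
  moves=[
    [-0.01,0,0,0],
    [-0.02,0,0,0],
    [-0.04,0,0,0],
    [-0.065,0,0,0],
    [-0.09,0,0,0],
    [-0.115,0,0,0],
    [-0.14,0,0,0],
    [-0.165,0,0,0],
    [-0.185,0,0,0],
    [-0.2,0,0,0],
    [-0.21,0,0,0],
    [-0.215,0,0,0],
    [-0.215,0,0,0],
  ],
)

```text
clock: 35.75
position: [0.4809, 0.0044, 0.1116]
ee_rot: [3.141, 0.055, -0.002]
force: [0.4, 0.4, 0.2]
width: 0.006
gripper_force: 0.0
```

```bash
sed -i 's/545.05,6.65/537.2,6.4/' grip.py; python3 grip.py
```

```text
[312 241  17  14 173] (array([491.13314819,   4.717237  ]), 7.947431564331055, 2.800494432449341, -87.80078315734863) box x -46.09755715470657
t35.80 pos [481.    4.4 111.4] yaw 2.0 tilt -1.0000 F [-0.7 -0.4 -0.1] w 0.5 g 0.0 q7 -1.72
```

jog_arm(
  moves=[
    [-0.003,0,0,0],
    [-0.006,0,0,0],
    [-0.008,0,0,0],
    [-0.01,0,0,0],
    [-0.01,0,0,0],
  ],
)

```text
clock: 36.42
position: [0.4745, 0.0043, 0.1123]
ee_rot: [-3.141, -0.054, -0.009]
force: [11.4, -0.1, -7.7]
width: 0.006
gripper_force: 5.4
```

jog_arm(
  moves=[
    [0.015,0,0,0],
    [0.015,0,-0.05,0],
    [-0.03,-0.03,-0.11,0],
    [-0.055,-0.06,-0.11,0],
    [-0.055,-0.06,-0.11,0],
    [-0.055,-0.06,-0.11,0],
  ],
)

```text
clock: 37.17
position: [0.4146, 0.062, 0.2217]
ee_rot: [3.141, 0.055, -0.0]
force: [0.2, 0.3, 0.1]
width: 0.005
gripper_force: 0.0
```

```bash
python3 grip.py; python3 look.py w12 | grep -E "green|dark"; python3 -c "
from h import *;from cell import arm
to(arm,(483,147,100,2),(483,147,82,2))"
```

```text
[ 332  147  118   18 1755] (array([457.92599487,   3.87879181]), 99.62617492675781, 12.442500114440918, -88.09013259410858) box x -79.31351070963194
t37.23 pos [414.8  61.6 221.4] yaw 1.9 tilt -1.0000 F [-0.1 -0.8  0.1] w 0.5 g 0.0 q7 -1.84
dark px [224  16  26  30 626] ctr [577.  153.1] LxW 32 x 27 yaw 3.4 z 54.4 box [ 45.  145.1]
dark px [ 32 156  16  58 364] ctr [398.6 520.8] LxW 97 x 22 yaw 4.5 z 17.0 box [-120.2  519. ]
green px [ 102   54   22   76 1333] ctr [527.  335.6] LxW 98 x 24 yaw 0.1 z 28.5 box [  1.5 329.3]
green px [  75   63   20   71 1203] ctr [523.9 388.5] LxW 97 x 24 yaw -0.7 z 28.4 box [3.000e-01 3.824e+02]
green px [223 106  28  28 625] ctr [482.7 146.5] LxW 27 x 26 yaw 34.7 z 67.2 box [-49.5 141.9]
t37.27 pos [414.8  61.5 221.3] yaw 1.9 tilt -1.0000 F [0.9 0.4 0.4] w 0.4 g 0.0 q7 -1.84
 -> (483, 147, 100, 2) tool [ 0.0711 -0.0833  0.1211] spin -0.0015
 -> (483, 147, 82, 2) tool [ 0.0711 -0.0833  0.1391] spin -0.0015
```

View pics/w12.png

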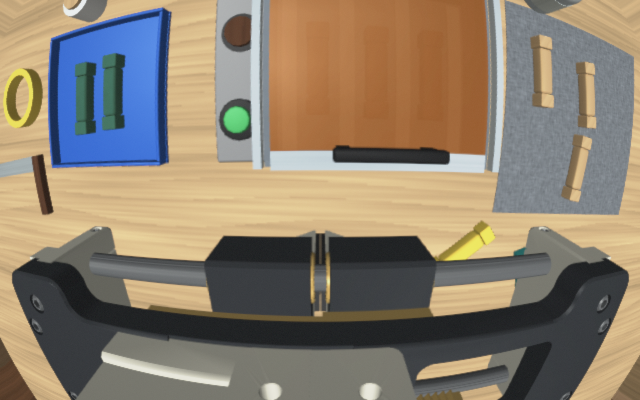

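The guard is shut: the bar at (391,155) reads box x -79.3, it moved 209.4 mm, and it bore firmly on its stop. Now I press the button at (236,120).

jog_arm(
  moves=[
    [0.036,-0.042,0.03,0],
    [0.071,-0.084,0.08,0],
    [0.071,-0.084,0.12,0],
    [0.071,-0.084,0.132,0],
    [0.071,-0.084,0.14,0],
    [0.071,-0.084,0.145,0],
    [0.071,-0.084,0.149,0],
    [0.071,-0.084,0.152,0],
    [0.071,-0.084,0.152,0],
    [0.071,-0.084,0.152,0],
  ],
)

```text
clock: 38.52
position: [0.4833, 0.1481, 0.0719]
ee_rot: [3.141, 0.053, 0.004]
force: [-5.2, -4.5, 23.3]
width: 0.008
gripper_force: 11.7
```

```bash
python3 -c "
from h import *;from cell import arm
to(arm)"
```

```text
t38.52 pos [483.3 148.1  71.9] yaw 1.9 tilt -1.0000 F [-5.2 -4.5 23.3] w 0.7 g 11.7 q7 -2.07
```

jog_arm(
  moves=[
    [0,0,-0.05,0],
    [-0.03,0.03,-0.11,0],
    [-0.07,0.08,-0.15,0],
    [-0.07,0.08,-0.15,0],
    [-0.07,0.08,-0.15,0],
  ],
)

```text
clock: 39.15
position: [0.4155, 0.0653, 0.2213]
ee_rot: [-3.141, -0.051, -0.006]
force: [0.1, 0.5, -0.2]
width: 0.004
gripper_force: 0.0
```

```bash
python3 grip.py; python3 look.py w13
python3 - <<'E'
from cell import arm
import cv2
i=arm.get_image("scene");cv2.imwrite("pics/s13.png",i["color"][:,:,::-1])
E
```

```text
[ 337  149  117   17 1734] (array([458.11334229,   3.68686676]), 98.9655532836914, 12.00223445892334, -88.0794757604599) box x -79.13311402805088
t39.20 pos [415.8  66.2 220.5] yaw 1.9 tilt -1.0000 F [0.3 0.3 0.5] w 0.4 g 0.0 q7 -1.86
dark px [229  17  26  30 640] ctr [576.8 152.2] LxW 33 x 27 yaw 4.8 z 54.5 box [ 44.8 144.3]
dark px [ 34 157  16  59 377] ctr [397.8 521.5] LxW 98 x 22 yaw 5.2 z 16.9 box [-120.9  519.7]
pale px [541  37  15  72 825] ctr [ 580.2 -235.5] LxW 99 x 23 yaw 2.6 z 23.2 box [  34.4 -243.3]
pale px [587  64  11  66 578] ctr [ 565.6 -333.8] LxW 99 x 24 yaw 5.8 z 23.2 box [  16.2 -341. ]
pale px [571 137  23  66 601] ctr [ 452.  -327.3] LxW 99 x 25 yaw -5.4 z 23.0 box [ -97.  -330.4]
green px [ 105   55   22   76 1368] ctr [526.9 335.8] LxW 98 x 25 yaw 0.3 z 28.5 box [  1.4 329.5]
green px [  77   63   20   73 1192] ctr [523.5 389.6] LxW 97 x 24 yaw -0.1 z 28.5 box [ -0.  383.4]
green px [227 107  28  28 639] ctr [482.7 146.7] LxW 27 x 27 yaw 2.0 z 67.1 box [-49.4 142.1]
tray [   50     9   123   160 14409] (array([527.90136719, 364.37957764]), 212.57814025878906, 198.03424072265625, -89.7274740934372)
t39.25 pos [415.8  66.7 219.9] yaw 2.0 tilt -1.0000 F [0.6 0.9 0.2] w 0.3 g 0.0 q7 -1.86
```

View pics/s13.png

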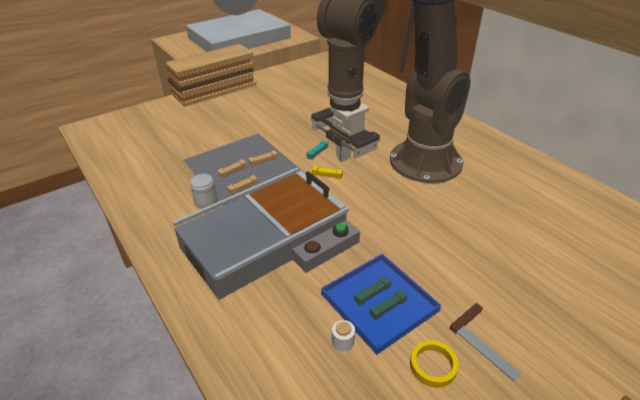

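The picture shows the guard shut (bar at 316,185), the greens in the tray (373,291) and (388,305), the pale handles on the mat, and the tin, tape and square in place.

```bash
python3 -c "
from cell import arm
print(arm.sign_off())"
```

```text
the job is handed in; nothing more can be done
None
```

I finished the job and handed it in at about 39 s: both cured green handles lie flat in the out-tray, the three dark handles (dark disc in the dish) lie one to a bay, the guard is shut against its stop, and the start button was pressed right down last; the judge's verdict was not shown.

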